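# Pack the vacuum-line fittings into the kit tray

## Robot

A 6-joint arm with a two-finger parallel gripper is mounted at the origin on the work surface. World frame = base frame: x ahead of the robot, y to its left, z up, the work surface at z = 0. Lengths are in m, angles in rad, forces in N, time in s.
With the tool pointing down it reaches from about 0.15 to 0.775 m from the base axis. Payload 6.1 kg.
Tool frame: the origin (TCP) lies at the very end of the fingers, on their centre line; the grasp point (between the pads) lies r.hold_point_z behind it (r.hold_point_z is the distance from the TCP to the grasp point, in m); z points along the fingers, y is the direction in which the jaws open and shut (so a half turn about z gives the same grasp; the last joint's range is limited). The gripper opens to 85 mm and grips with 20 to 120 N. Pads are 22 mm wide; open, the fingers measure 114 mm over their backs; the gripper's body (76 mm by 85 mm) begins 54 mm behind the grasp point. The pads swing forward as they close: fully open they stand 13 mm farther back than shut.
Start: joints at [1.326, 0.126, -0.04, 1.405, 0, 1.571], TCP at [0.127, 0.509, 0.231] pointing down, gripper open.
Joint ranges: [-2.72, 2.72], [-0.95, 1.95], [-1.27, 1.35], [-1.78, 2.02], [-1.46, 1.47], [-3.14, 3.14]. Speed limits (rad/s): [2.39, 2.39, 3.01, 3.14, 3.14, 3.14].

## Interface

Orientations are given as a unit quaternion [x, y, z, w].
In Python, from rig import r gives the robot as it stands. The module is installed in compiled form; this text tells all that it offers.
- The arm moves only by the shell command python3 -m creep 'ROWS'. ROWS is JSON, a list of rows, each a list of 3 entries, a list of its own where there are three numbers: the shift along the world's x, y, z in units of 40 mm (1.0 is 40 mm), then the turn about the world's z in degrees, then the opening, from 0 (shut) to 1 (fully open). A call has 1 to 20 rows; each row is the pose to reach, as a shift and turn from the pose commanded when the call began; what a row does not reach only later rows make up. A row lasts 1/12 s, in which the tool goes at most 41.7 mm and 7.16 degrees, less where a joint would pass 70% of its speed; a pose out of reach is approached as far as the arm can. A call with a gripper value outside its range is refused whole. The fingers move at their own pace and stop on an object; the grip force is fixed at half the most. Time passes only in rows, so rows that repeat a pose let the fingers close. It gives the time, the measured TCP pose, the force and the opening at its end, in the units of the state.
- r.get_obs(): the state, without advancing time (a new reading comes with each control period).
- r.grab_frame(name): name is "side" or "top" or "wrist"; returns a dict with "image" (400x640x3 uint8, blue, green, red), "depth" (400x640 float32, m along the optical axis (not along the pixel's ray), 0 where there is no reading), "fx", "fy", "cx", "cy" (pixels), "D" ([k1, k2, p1, p2, k3] as OpenCV has them; the pictures are not rectified), "extrinsics" (4x4, takes a point from camera to world coordinates). Camera axes: x right, y down, z forward; pixel columns grow to the right and rows downward; lengths in m; the calibration is good to about 2 mm. A picture is of the moment at which its call begins.
- r.close_job(): hands the job in, once; it reports no verdict.
Trained networks look in a picture, given as the dict that the camera call returned (one of the last four; its "shot" number tells which), for a name from the list of things; names that differ only in an ending like _2 or _b are one class to them, and where a whole thing is asked for, a point or a joint stands for the part that bears it (a point fixed in the world has none). Each returns a list of dicts, best first, with "score" (0 to 1); they miss things now and then, are a little off and sometimes report something else, mostly with a low value. They report only what shows in the picture. A call takes as long as a camera call. They do not tell look-alikes from the thing itself.
- r.look_for(label, picture): "extent" ([left, top, width, height] in pixels, round what is visible of it).
- r.place_of(label, picture): "position" ([row, column] in pixels: a listed point, or the origin of a listed thing).
The state is a dict: "t": time; "qpos": joint angles; "dq": joint speeds; "tau": joint torques, N m; "position": TCP position; "eef_rot": TCP orientation; "wrist_force": force on the tool from outside, world axes, zero at the start; "wrist_torque": the same for the moment, N m; "opening": finger opening in m.
Only numpy, scipy, OpenCV 4.12 (cv2) and the standard library are available. Lean on these libraries where they do the work, as an engineer would, in place of code of your own. Each camera call takes 0.05 s, during which the arm holds its last target. There are 200 camera calls.

## Task

Pack the three fittings of the vacuum line into the white kit tray, each standing upright on the floor of the pocket made for it: the canister with the round flange in the round pocket, the valve block with the single thick port in the square pocket, and the tee in the oblong pocket with its branch pointing up. Leave their look-alikes - the canister on a square flange, the block with two thin ports and the elbow - standing where they are.

Things in the scene. Friction and masses are not known exactly. Their poses are not given: they have to be found in the camera images.
- canister_mid (a point): The canister to pack: stainless tube of 40 mm diameter standing upright on a ROUND flange (56 mm diameter, 10 mm thick), 90 mm tall in all; about 0.35 kg. The point is on its axis, half-way up (45 mm above its underside); z is its upward axis. Grip the tube anywhere above the flange.
- block_mid (a point): The valve block to pack: upright stainless block, 40 x 40 mm and 60 mm tall, with ONE thick port (24 mm diameter, 12 mm high) in the middle of its top, 72 mm tall in all; about 0.45 kg. The point is at its centre, 36 mm above its underside (half its height with port); x and y are square to its side faces, z up.
- tee_mid (a point): The tee to pack: stainless pipe tee lying on its straight run, 100 mm long along its x axis, with a hexagonal nut at BOTH ends (32 mm high, 37 mm wide) and a round branch (24 mm diameter) standing straight up from the MIDDLE of the run to 80 mm; about 0.36 kg. The branch is bare from 34 mm up. The point is on the branch's axis, 40 mm above the underside; z up.
- round_pocket: Grey moulded pocket fixed in the white tray: a round cup, 86 mm outside and 76 mm inside diameter; 20 mm high. For the canister. Origin at the centre of its underside, 5 mm above the bench; z up; inner floor 5 mm above the origin. The tray is fixed, 300 x 156 mm, rim 22 mm above the bench; the three pockets stand in a row along its long side, centres 90 mm apart, in any order.
- square_pocket: Grey moulded pocket fixed in the white tray: a square, 70 x 70 mm outside, 60 x 60 mm inside; 20 mm high. For the valve block. Origin at the centre of its underside, 5 mm above the bench; z up; inner floor 5 mm above the origin. All three pockets have the tray's heading: the row runs along their x axes.
- oblong_pocket: Grey moulded pocket fixed in the white tray: an oblong, 134 mm (along its y axis) x 70 mm outside, 124 x 60 mm inside; 20 mm high. For the tee, whose run lies along the pocket's y axis, either way round. Origin at the centre of its underside, 5 mm above the bench; z up; inner floor 5 mm above the origin. Its long sides face its neighbours in the row.
- canister_sq_mid (a point): Look-alike, not to be packed: the same tube but on a SQUARE flange (56 x 56 mm), 90 mm tall. The point is on its axis, 45 mm above its underside.
- block_two_mid (a point): Look-alike, not to be packed: the same 40 x 40 x 60 mm block but with TWO thin ports (12 mm diameter, 12 mm high) side by side on top. The point is at its centre, 36 mm above its underside.
- elbow_mid (a point): Look-alike, not to be packed: an elbow, 66 mm long along its x axis, with a nut at ONE end only (+x) and the upright branch (24 mm diameter, 80 mm tall) at the other end, 17 mm to -x of the point. The point is 40 mm above its underside.
Not all that is in view belongs to the job. What is shaped like the part that bears tee_mid but blue is not meant. What is shaped like the round_pocket but black is not meant.

How it is judged:
By the outcome, as a careful person would: the job done as asked, in the order asked, and still so for the second after the job is handed in, with the robot touching nothing.
It also fails if it takes over 91 s, if anything falls off the work surface, if the arm or the gripper's body presses on something with over 40 N, if the wrist force passes 120 N, or if a joint passes its speed limit or range.

## Working session

There is one attempt and no reset: what is moved stays moved. The work goes in short steps, Python scripts to look and compute and a shell command to move; the robot and the scene stay as the last step left them, time stands still between calls to the robot, and variables do not carry over. Pictures are saved under pics/ and viewed, about 12 in all and at most 16, crops included, and the job is handed in when it is done.

```bash
mkdir -p pics; cat > h.py <<'E'
from rig import r
import numpy as np, cv2
def w(f,row,col,z=None):
    """pixel -> world: at known height z (ray/plane) or by depth"""
    K=np.array([[f['fx'],0,f['cx']],[0,f['fy'],f['cy']],[0,0,1]]);E=np.array(f['extrinsics'])
    u=cv2.undistortPoints(np.array([[[col,row]]],float),K,np.array(f['D'],float))[0,0]
    d=E[:3,:3]@np.array([u[0],u[1],1]);o=E[:3,3]
    s=(z-o[2])/d[2] if z is not None else f['depth'][int(round(row)),int(round(col))]
    return o+s*d
def cloud(f):
    K=np.array([[f['fx'],0,f['cx']],[0,f['fy'],f['cy']],[0,0,1]]);E=np.array(f['extrinsics'])
    v,u=np.mgrid[:400,:640];p=np.stack([u,v],-1).reshape(-1,1,2).astype(float)
    n=cv2.undistortPoints(p,K,np.array(f['D'],float))[:,0]
    d=f['depth'].reshape(-1,1);P=np.c_[n,np.ones(len(n))]*d
    return (P@E[:3,:3].T+E[:3,3]).reshape(400,640,3)
E
python3 - <<'E'
from h import *
o=r.get_obs();print(o['t'],o['position'],o['eef_rot'],o['opening'],r.hold_point_z)
Z=dict(canister_mid=.045,block_mid=.036,tee_mid=.04,round_pocket=.005,square_pocket=.005,oblong_pocket=.005,canister_sq_mid=.045,block_two_mid=.036,elbow_mid=.04)
for c in ['top','side']:
    f=r.grab_frame(c);cv2.imwrite(f'pics/{c}0.png',f['image']);print(c,np.array(f['extrinsics'])[:3,3])
    for n in Z:
        for d in r.place_of(n,f)[:4]:
            if d['score']>.2: print(n,round(d['score'],2),np.round(d['position']),np.round(w(f,*d['position'],Z[n]),3))
E
```

```text
0.0 [0.12713473 0.50896275 0.23052663] [ 1.22073836e-01  9.92520693e-01 -8.02402445e-04 -9.43813208e-05] 0.08553303758088325 0.0187
top [ 0.35477009 -0.04701791  1.5601953 ]
canister_mid 0.74 [175. 317.] [ 0.636 -0.022  0.045]
canister_mid 0.53 [230. 257.] [0.465 0.153 0.045]
block_mid 0.65 [262. 206.] [0.37  0.304 0.036]
tee_mid 0.81 [178. 252.] [0.623 0.175 0.04 ]
tee_mid 0.76 [162. 191.] [0.671 0.363 0.04 ]
round_pocket 0.86 [212. 393.] [ 0.532 -0.254  0.005]
round_pocket 0.6 [200. 449.] [ 0.573 -0.429  0.005]
square_pocket 0.86 [182. 396.] [ 0.628 -0.265  0.005]
oblong_pocket 0.87 [240. 390.] [ 0.446 -0.247  0.005]
canister_sq_mid 0.8 [212. 189.] [0.518 0.361 0.045]
block_two_mid 0.57 [232. 304.] [0.465 0.016 0.036]
side [ 0.1765701  -0.87055259  0.86856647]
canister_mid 0.85 [172. 284.] [0.476 0.142 0.045]
block_mid 0.71 [153. 240.] [0.378 0.299 0.036]
tee_mid 0.87 [124. 314.] [0.664 0.37  0.04 ]
tee_mid 0.69 [155. 322.] [0.619 0.184 0.04 ]
round_pocket 0.87 [266. 360.] [ 0.543 -0.252  0.005]
round_pocket 0.78 [316. 409.] [ 0.58  -0.43   0.005]
round_pocket 0.6 [133. 277.] [0.538 0.416 0.005]
square_pocket 0.78 [261. 390.] [ 0.62  -0.268  0.005]
oblong_pocket 0.77 [279. 326.] [ 0.446 -0.257  0.005]
canister_sq_mid 0.58 [132. 279.] [0.531 0.363 0.045]
block_two_mid 0.63 [201. 295.] [0.463 0.011 0.036]
elbow_mid 0.81 [189. 357.] [ 0.649 -0.014  0.04 ]
```

```bash
python3 - <<'E'
import cv2
a=cv2.imread('pics/top0.png');cv2.imwrite('pics/topc.png',cv2.resize(a[130:300,150:480],None,fx=2.4,fy=2.4,interpolation=cv2.INTER_CUBIC))
a=cv2.imread('pics/side0.png');cv2.imwrite('pics/sidec.png',cv2.resize(a[95:345,200:450],None,fx=2.4,fy=2.4,interpolation=cv2.INTER_CUBIC))
E
```

```text
(no output)
```

View pics/topc.png

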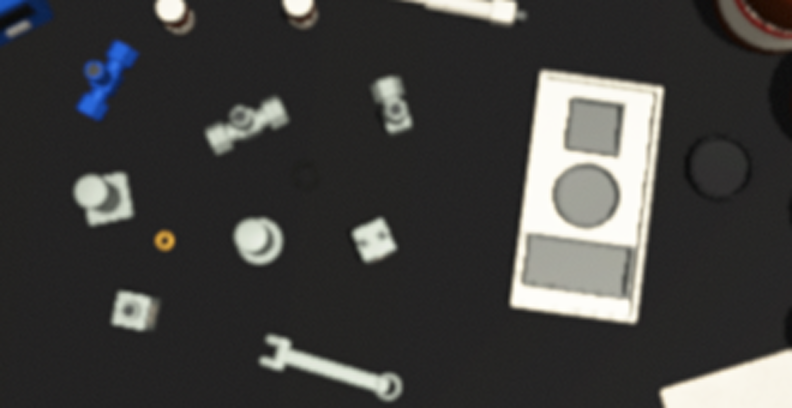

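View pics/sidec.png

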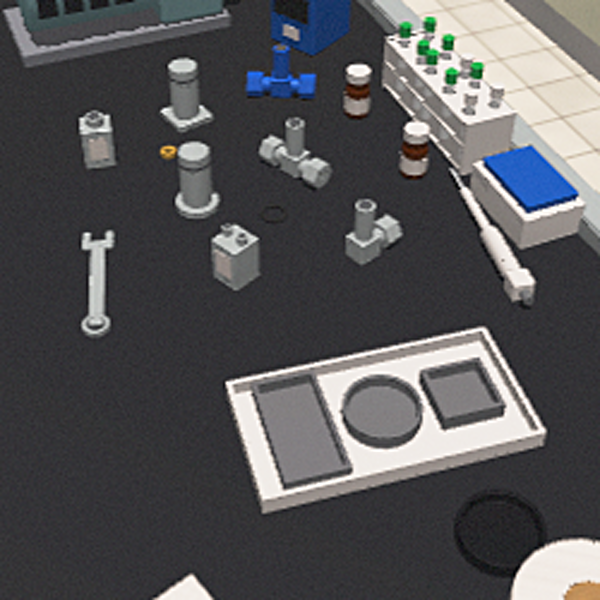

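Candidates (crop pixels, top view):
- Canisters: round flange (258,240), square flange (103,197). I take the round flange.
- Blocks: one thick port (135,310), two ports (374,240). I take the one at (135,310).
- Tees: steel tee (245,125), blue tee (105,80), elbow (393,105). I take the steel tee, which has nuts at both ends.
- Round pockets: grey one in the tray (586,195), black cup (718,167). I take the grey one.

The side crop confirms these. Next I measure precisely with depth.

```bash
cat > m.py <<'E'
from h import *
f=r.grab_frame('top');g=r.grab_frame('side');A=cloud(f);B=cloud(g)
def near(P,c,rad,z0,z1):
    m=(np.hypot(P[...,0]-c[0],P[...,1]-c[1])<rad)&(P[...,2]>z0)&(P[...,2]<z1);return P[m]
def rep(n,P,z0,z1,c,rad):
    q=near(P,c,rad,z0,z1)
    if len(q)<3: print(n,'few',len(q));return
    xy=q[:,:2].astype(np.float32);(cx,cy),rr=cv2.minEnclosingCircle(xy);R=cv2.minAreaRect((xy*1000))
    print(n,len(q),'mean',q.mean(0).round(4),'circ',round(cx,4),round(cy,4),round(rr,4),'rect',np.round(R[0],1),np.round(R[1],1),round(R[2],1))
if __name__=='__main__':
    for nm,P in (('top',A),('side',B)):
        print(nm,'bench z',np.median(near(P,(.4,-.05),.05,-.03,.03)[:,2]))
        rep('can top',P,.075,.1,(.468,.148),.05); rep('can all',P,.012,.1,(.468,.148),.06);rep('can flange',P,.006,.014,(.468,.148),.06)
        rep('blk top',P,.052,.066,(.372,.302),.05); rep('blk all',P,.012,.1,(.372,.302),.06)
        rep('tee branch',P,.05,.09,(.622,.178),.06); rep('tee all',P,.008,.1,(.622,.178),.08); rep('tee low',P,.008,.036,(.622,.178),.08)
    for nm,F in (('top',f),('side',g)):
        im=F['image'].astype(int);s=im.max(2)-im.min(2)
        gray=((im.mean(2)>90)&(im.mean(2)<190)&(s<25)).astype(np.uint8)
        P=A if nm=='top' else B
        gray[(P[...,0]<.36)|(P[...,0]>.69)|(P[...,1]>-.15)|(P[...,1]<-.36)]=0
        gray=cv2.morphologyEx(gray,cv2.MORPH_OPEN,np.ones((3,3)))
        n,l,st,ce=cv2.connectedComponentsWithStats(gray)
        for i in range(1,n):
            if st[i,4]<60: continue
            v,u=np.nonzero(l==i)
            X=np.array([w(F,a,b,.018)[:2] for a,b in zip(v,u)],np.float32)*1000
            R=cv2.minAreaRect(X);print(nm,'pocket',st[i,4],'medz',np.median(P[l==i][:,2]).round(4),np.round(R[0],1),np.round(R[1],1),round(R[2],1))
E
python3 m.py
```

```text
top bench z -0.0010605989723194709
can top 145 mean [0.4689 0.1541 0.0881] circ 0.4687 0.155 0.02 rect [469.4 154.5] [37.4 36.1] 61.2
can all 199 mean [0.4674 0.1513 0.0729] circ 0.468 0.1531 0.0262 rect [468.4 152.8] [41.7 48.7] 64.9
can flange 75 mean [0.4636 0.1468 0.0091] circ 0.4654 0.1537 0.0567 rect [471.2 147.3] [108.   90.8] 38.1
blk top 127 mean [0.3778 0.3026 0.0596] circ 0.3787 0.305 0.0271 rect [377.8 304.6] [40.2 40. ] 80.4
blk all 226 mean [0.3778 0.3001 0.0568] circ 0.379 0.3049 0.0274 rect [377.8 304.1] [41.6 40.1] 79.9
tee branch 66 mean [0.6142 0.1745 0.0751] circ 0.6156 0.1752 0.0129 rect [615.2 176.1] [23.2 20.9] 72.3
tee all 373 mean [0.6149 0.1751 0.0344] circ 0.6228 0.1814 0.0713 rect [638.6 188.4] [ 90.5 141.3] 25.3
tee low 292 mean [0.6153 0.1753 0.0249] circ 0.6228 0.1814 0.0713 rect [638.6 188.4] [ 90.5 141.3] 25.3
side bench z 0.0019168001789311995
can top 133 mean [0.4667 0.1488 0.0881] circ 0.4694 0.154 0.0226 rect [468.7 155.2] [42.1 37. ] 71.6
can all 367 mean [0.4653 0.1443 0.0576] circ 0.4686 0.1515 0.0285 rect [467.8 153.1] [47.  53.7] 83.3
can fla
[... 460 characters left out ...]
 0.0576 rect [607.7 166.3] [ 68.2 104.7] 46.3
tee low 263 mean [0.6121 0.1659 0.0248] circ 0.6027 0.1663 0.0576 rect [607.7 166.3] [ 68.2 104.7] 46.3
top pocket 513 medz 0.0105 [ 623.6 -266.2] [72.6 70. ] 82.9
top pocket 607 medz 0.0096 [ 534.8 -256.7] [81.5 82.8] 45.5
top pocket 1036 medz 0.0096 [ 444.6 -248.3] [142.7  67.8] 83.3
side pocket 82 medz 0.0152 [ 579.6 -193.6] [13.  59.8] 83.2
side pocket 92 medz 0.0163 [ 515.1 -185.8] [12.9 64.6] 83.1
side pocket 375 medz 0.0119 [ 622.  -271.9] [55.  58.4] 83.2
side pocket 1009 medz 0.0121 [ 436.7 -240. ] [141.1  79.3] 85.1
side pocket 519 medz 0.012 [ 531.7 -260.8] [70.  74.7] 84.3
side pocket 616 medz 0.0121 [ 522.7 -340.6] [ 14.8 301. ] 83.1
```

```bash
python3 -m creep '[[[8.53,-8.87,-1],7,1],[[8.53,-8.87,-1],7,1],[[8.53,-8.87,-1],7,1],[[8.53,-8.87,-1],7,1],[[8.53,-8.87,-1],7,1],[[8.53,-8.87,-1],7,1],[[8.53,-8.87,-1],7,1],[[8.53,-8.87,-1],7,1],[[8.53,-8.87,-1],7,1],[[8.53,-8.87,-1],7,1],[[8.53,-8.87,-1],7,1],[[8.53,-8.87,-1],7,1],[[8.53,-8.87,-1],7,1],[[8.53,-8.87,-1],7,1],[[8.53,-8.87,-1],7,1],[[8.53,-8.87,-1],7,1],[[8.53,-8.87,-1],7,1]]'
python3 - <<'E'
from h import *
from scipy.spatial.transform import Rotation as R
o=r.get_obs();y=R.from_quat(o['eef_rot']).as_matrix()[:,1];print(o['position'],'jaw',np.degrees(np.arctan2(y[1],y[0])),o['qpos'],o['wrist_force'])
f=r.grab_frame('wrist');cv2.imwrite('pics/w1.png',f['image']);P=cloud(f)
m=(P[...,2]>.075)&(P[...,2]<.1)&(np.hypot(P[...,0]-.4685,P[...,1]-.154)<.06);q=P[m]
print(len(q),q.mean(0) if len(q) else '',cv2.minEnclosingCircle(q[:,:2].astype(np.float32)) if len(q) else '')
for d in r.place_of('canister_mid',f)[:2]: print(d,w(f,*d['position'],.045))
f=r.grab_frame('top');P=cloud(f)
m=(P[...,2]>.012)&(P[...,2]<.034)&(np.hypot(P[...,0]-.6145,P[...,1]-.1745)<.06);q=P[m][:,:2]
u,s,v=np.linalg.svd(q-q.mean(0));print('tee',len(q),q.mean(0),np.degrees(np.arctan2(v[0,1],v[0,0])),cv2.minAreaRect((q*1000).astype(np.float32)))
E
```

```text
t: 2.52
position: [0.4678, 0.1555, 0.1916]
eef_rot: [0.06, 0.998, 0.0, 0.0]
wrist_force: [-0.3, 0.7, -0.3]
opening: 0.0854
[0.46777681 0.15550973 0.19157121] jaw 83.08670943036572 [ 3.20880735e-01  6.79024047e-02 -1.90740731e-01  1.31181498e+00
  1.15878553e-04  4.41540469e-01] [-0.34754537  0.68121731 -0.34545703]
2291 [0.46790952 0.15513178 0.08931942] ((0.47020962834358215, 0.15479238331317902), 0.020234104245901108)
{'position': [188.3, 316.6], 'score': 0.81} [0.47158535 0.15441787 0.045     ]
tee 198 [0.61783973 0.16438671] -63.650844670889335 ((618.7657470703125, 169.25521850585938), (36.77962112426758, 86.28046417236328), 26.0681209564209)
```

View pics/w1.png

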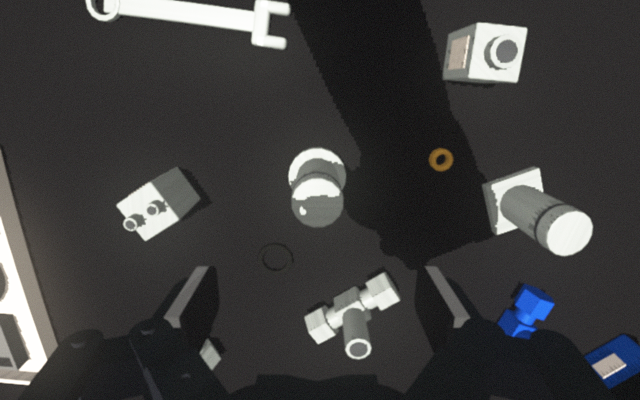

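The wrist view shows the round-flange canister at (317,190), one-port block at (497,50), two-port block at (157,205), tee at (352,310) and square-flange canister at (535,215). It matches my choice. Now I descend and grip.

```bash
python3 -m creep '[[[0.04,0,-1],0,1],[[0.04,0,-2],0,1],[[0.04,0,-2.8],0,1],[[0.04,0,-3.4],0,1],[[0.04,0,-3.7],0,1],[[0.04,0,-3.7],0,1],[[0.04,0,-3.7],0,0],[[0.04,0,-3.7],0,0],[[0.04,0,-3.7],0,0],[[0.04,0,-3.7],0,0],[[0.04,0,-3.7],0,0],[[0.04,0,-3.7],0,0],[[0.04,0,-3.7],0,0],[[0.04,0,-3.7],0,0],[[0.04,0,-3.7],0,0],[[0.04,0,-3.7],0,0],[[0.04,0,-3.7],0,0],[[0.04,0,-3.7],0,0]]'
```

```text
t: 4.17
position: [0.4711, 0.1551, 0.0449]
eef_rot: [0.061, 0.998, 0.001, 0.001]
wrist_force: [-1.3, 2.0, 7.2]
opening: 0.0389
```

```bash
python3 -m creep '[[[0,0,1],0,0],[[0,0,2],0,0],[[0,0,3],0,0],[[1.6,-10.28,3],0,0],[[1.6,-10.28,3],0,0],[[1.6,-10.28,3],0,0],[[1.6,-10.28,3],0,0],[[1.6,-10.28,3],0,0],[[1.6,-10.28,3],0,0],[[1.6,-10.28,3],0,0],[[1.6,-10.28,3],0,0],[[1.6,-10.28,3],0,0],[[1.6,-10.28,3],0,0],[[1.6,-10.28,3],0,0],[[1.6,-10.28,3],0,0],[[1.6,-10.28,3],0,0],[[1.6,-10.28,3],0,0],[[1.6,-10.28,3],0,0],[[1.6,-10.28,3],0,0]]'
python3 - <<'E'
from h import *
print(r.get_obs()['qpos'])
f=r.grab_frame('wrist');cv2.imwrite('pics/w2.png',f['image'])
for n in ('round_pocket','square_pocket','oblong_pocket'):
  for d in r.place_of(n,f)[:2]: print(n,d,w(f,*d['position'],.005))
E
```

```text
t: 5.75
position: [0.5341, -0.2555, 0.1636]
eef_rot: [0.06, 0.998, -0.0, 0.0]
wrist_force: [-1.1, 0.1, -4.4]
opening: 0.0391
[-4.46163206e-01  2.59531426e-01 -2.41662057e-02  1.28690123e+00
  4.21126423e-05 -3.25239583e-01]
round_pocket {'position': [183.8, 310.2], 'score': 0.92} [ 0.53643078 -0.26221844  0.005     ]
round_pocket {'position': [243.2, 142.0], 'score': 0.86} [ 0.57587505 -0.43256188  0.005     ]
oblong_pocket {'position': [76.1, 311.8], 'score': 0.88} [ 0.44507936 -0.24930759  0.005     ]
```

View pics/w2.png

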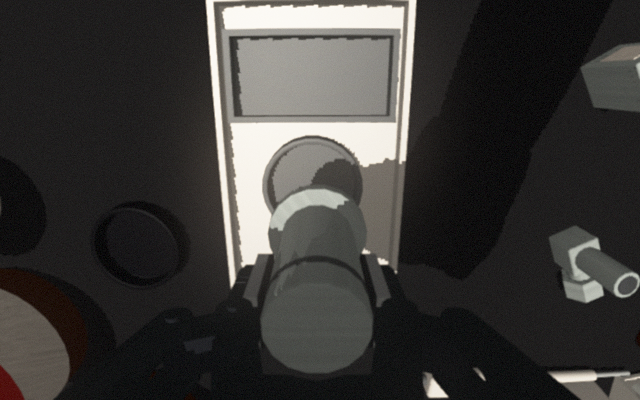

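```bash
python3 -m creep '[[[0,-0.04,-0.7],0,0],[[0,-0.04,-1.4],0,0],[[0,-0.04,-2.0],0,0],[[0,-0.04,-2.3],0,0],[[0,-0.04,-2.5],0,0],[[0,-0.04,-2.6],0,0],[[0,-0.04,-2.65],0,0],[[0,-0.04,-2.68],0,0],[[0,-0.04,-2.7],0,0],[[0,-0.04,-2.7],0,0],[[0,-0.04,-2.7],0,0]]'
```

```text
t: 6.87
position: [0.5345, -0.2585, 0.0561]
eef_rot: [0.061, 0.998, -0.0, 0.001]
wrist_force: [-0.3, 0.4, -3.0]
opening: 0.0384
```

```bash
python3 -m creep '[[[0,0,-0.03],0,0],[[0,0,-0.06],0,0],[[0,0,-0.06],0,0],[[0,0,-0.06],0,1],[[0,0,-0.06],0,1],[[0,0,-0.06],0,1],[[0,0,-0.06],0,1],[[0,0,-0.06],0,1],[[0,0,-0.06],0,1],[[0,0,-0.06],0,1],[[0,0,0.4],0,1],[[0,0,1],0,1],[[0,0,2],0,1],[[0,0,3],0,1],[[0,0,3],0,1]]'
python3 - <<'E'
from h import *
f=r.grab_frame('top');P=cloud(f);g=r.grab_frame('wrist');cv2.imwrite('pics/w3.png',g['image'])
for P in (P,cloud(g)):
  m=(P[...,2]>.09)&(P[...,2]<.11)&(np.hypot(P[...,0]-.535,P[...,1]+.258)<.05);q=P[m]
  if len(q): print(len(q),q.mean(0),cv2.minEnclosingCircle(q[:,:2].astype(np.float32)))
E
```

```text
t: 8.12
position: [0.5368, -0.2596, 0.1838]
eef_rot: [0.061, 0.998, -0.002, 0.005]
wrist_force: [0.3, 0.6, 0.2]
opening: 0.0852
21 [ 0.53275722 -0.23993644  0.09743461] ((0.5324677228927612, -0.2399633824825287), 0.01058786828070879)
2572 [ 0.53208166 -0.25863608  0.09994111] ((0.5335723161697388, -0.2589365839958191), 0.020106596872210503)
```

View pics/w3.png

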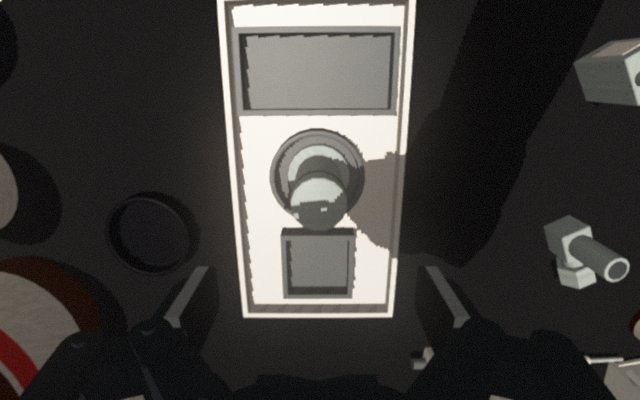

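The canister stands upright in the round pocket at (318,180), top at z=0.100 as expected. Next is the block.

```bash
python3 - <<'E'
from h import *
g=r.grab_frame('wrist')
for a,b in (((230,35),(400,112)),((282,232),(355,297))):
  print([w(g,v,u,.025).round(4)[:2] for u,v in (a,(b[0],a[1]),b,(a[0],b[1]))])
for n in ('square_pocket','oblong_pocket'):
  for d in r.place_of(n,g)[:1]: print(n,d,w(g,*d['position'],.005))
E
python3 -m creep '[[[-3.9,14.05,0.4],-3,1],[[-3.9,14.05,0.4],-3,1],[[-3.9,14.05,0.4],-3,1],[[-3.9,14.05,0.4],-3,1],[[-3.9,14.05,0.4],-3,1],[[-3.9,14.05,0.4],-3,1],[[-3.9,14.05,0.4],-3,1],[[-3.9,14.05,0.4],-3,1],[[-3.9,14.05,0.4],-3,1],[[-3.9,14.05,0.4],-3,1],[[-3.9,14.05,0.4],-3,1],[[-3.9,14.05,0.4],-3,1],[[-3.9,14.05,0.4],-3,1],[[-3.9,14.05,0.4],-3,1],[[-3.9,14.05,0.4],-3,1],[[-3.9,14.05,0.4],-3,1],[[-3.9,14.05,0.4],-3,1],[[-3.9,14.05,0.4],-3,1],[[-3.9,14.05,0.4],-3,1],[[-3.9,14.05,0.4],-3,1]]'
python3 - <<'E'
from h import *
from scipy.spatial.transform import Rotation as R
o=r.get_obs();y=R.from_quat(o['eef_rot']).as_matrix()[:,1];print(o['position'],'jaw',np.degrees(np.arctan2(y[1],y[0])))
f=r.grab_frame('wrist');cv2.imwrite('pics/w4.png',f['image']);P=cloud(f)
for z0,z1 in ((.055,.064),(.067,.077)):
  m=(P[...,2]>z0)&(P[...,2]<z1)&(np.hypot(P[...,0]-.3775,P[...,1]-.3035)<.05);q=P[m]
  print(len(q),q.mean(0),cv2.minAreaRect((1000*q[:,:2]).astype(np.float32)))
E
```

```text
[array([ 0.4078, -0.3128]), array([ 0.4243, -0.1799]), array([ 0.4839, -0.1834]), array([ 0.4666, -0.3241])]
[array([ 0.5793, -0.2975]), array([ 0.5875, -0.2303]), array([ 0.6579, -0.2363]), array([ 0.6491, -0.3085])]
square_pocket {'position': [261.8, 311.9], 'score': 0.84} [ 0.62419319 -0.27556575  0.005     ]
oblong_pocket {'position': [74.0, 315.4], 'score': 0.56} [ 0.44511246 -0.24971595  0.005     ]
t: 10.03
position: [0.3785, 0.3025, 0.1912]
eef_rot: [0.089, 0.996, -0.0, -0.0]
wrist_force: [-0.1, -1.5, 0.3]
opening: 0.0853
[0.37848863 0.3024702  0.19121276] jaw 79.83748281968178
1550 [0.37512036 0.303441   0.06036717] ((377.60430908203125, 303.0231628417969), (40.07795333862305, 39.580589294433594), 79.7127685546875)
699 [0.37711132 0.30313426 0.07253573] ((377.9389953613281, 303.26251220703125), (23.506120681762695, 22.802108764648438), 34.758541107177734)
```

View pics/w4.png

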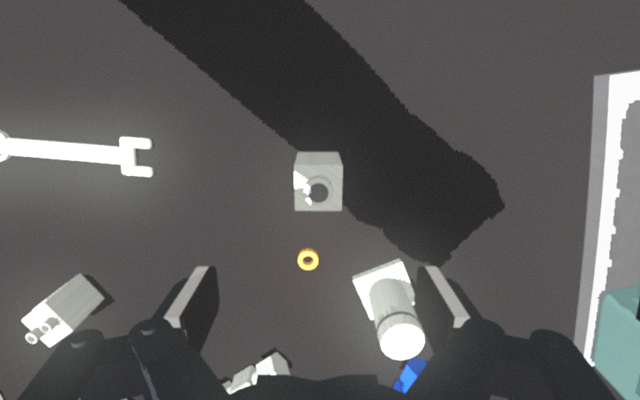

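The single-port block is at (318,183), directly under the tool and aligned to within 0.2°.

```bash
python3 -m creep '[[[0,0,-1],0,1],[[0,0,-2],0,1],[[0,0,-3],0,1],[[0,0,-3.6],0,1],[[0,0,-3.9],0,1],[[0,0,-4.05],0,1],[[0,0,-4.05],0,1],[[0,0,-4.05],0,0],[[0,0,-4.05],0,0],[[0,0,-4.05],0,0],[[0,0,-4.05],0,0],[[0,0,-4.05],0,0],[[0,0,-4.05],0,0],[[0,0,-4.05],0,0],[[0,0,-4.05],0,0],[[0,0,-4.05],0,0],[[0,0,-4.05],0,0],[[0,0,-4.05],0,0],[[0,0,-4.05],0,0]]'
```

```text
t: 11.67
position: [0.3789, 0.3042, 0.0306]
eef_rot: [0.087, 0.996, 0.001, 0.001]
wrist_force: [0.3, -1.5, 5.3]
opening: 0.0393
```

```bash
python3 -m creep '[[[0,0,1],0,0],[[0,0,2],0,0],[[0,0,3.2],0,0],[[6.13,-14.3,3.2],3,0],[[6.13,-14.3,3.2],3,0],[[6.13,-14.3,3.2],3,0],[[6.13,-14.3,3.2],3,0],[[6.13,-14.3,3.2],3,0],[[6.13,-14.3,3.2],3,0],[[6.13,-14.3,3.2],3,0],[[6.13,-14.3,3.2],3,0],[[6.13,-14.3,3.2],3,0],[[6.13,-14.3,3.2],3,0],[[6.13,-14.3,3.2],3,0],[[6.13,-14.3,3.2],3,0],[[6.13,-14.3,3.2],3,0],[[6.13,-14.3,3.2],3,0],[[6.13,-14.3,3.2],3,0],[[6.13,-14.3,3.2],3,0],[[6.13,-14.3,3.2],3,0]]'
python3 -m creep '[[[0,0,0],0,0],[[0,0,0],0,0],[[0,0,0],0,0],[[0,0,0],0,0]]'
python3 - <<'E'
from h import *
f=r.grab_frame('wrist');cv2.imwrite('pics/w5.png',f['image'])
g=r.grab_frame('top')
for c,F in (('w',f),('top',g),('side',r.grab_frame('side'))):
 for d in r.place_of('square_pocket',F)[:1]: print(c,d,w(F,*d['position'],.005))
E
```

```text
t: 13.33
position: [0.6229, -0.2701, 0.1547]
eef_rot: [0.063, 0.998, 0.001, -0.002]
wrist_force: [-1.1, -0.2, -4.8]
opening: 0.039
t: 13.67
position: [0.6231, -0.267, 0.1579]
eef_rot: [0.061, 0.998, -0.0, 0.0]
wrist_force: [0.0, -0.4, -5.1]
opening: 0.0393
w {'position': [182.7, 313.0], 'score': 0.62} [ 0.62320349 -0.27091703  0.005     ]
top {'position': [182.9, 397.0], 'score': 0.47} [ 0.62363829 -0.26757331  0.005     ]
side {'position': [263.6, 389.8], 'score': 0.59} [ 0.61616281 -0.27569531  0.005     ]
```

View pics/w5.png

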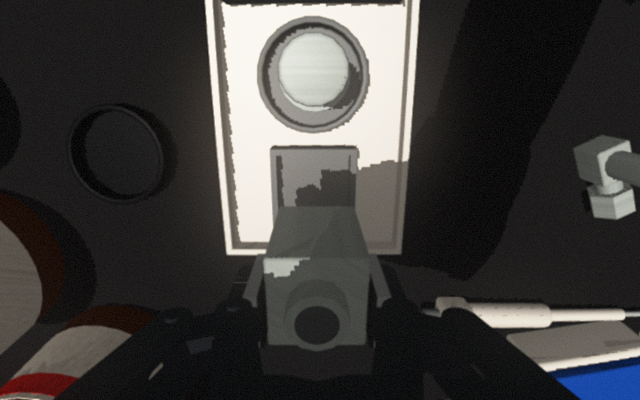

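The block is upright in the jaws at (316,290), over the square pocket at (315,185), which agrees with the network. Canister is well inside its cup at (313,72). I lower the block now.

```bash
python3 -m creep '[[[0,-0.03,-0.7],0,0],[[0,-0.03,-1.4],0,0],[[0,-0.03,-2.0],0,0],[[0,-0.03,-2.4],0,0],[[0,-0.03,-2.65],0,0],[[0,-0.03,-2.8],0,0],[[0,-0.03,-2.88],0,0],[[0,-0.03,-2.92],0,0],[[0,-0.03,-2.96],0,0],[[0,-0.03,-2.96],0,0],[[0,-0.03,-2.96],0,0],[[0,-0.03,-2.96],0,0]]'
```

```text
t: 14.97
position: [0.6239, -0.2698, 0.0407]
eef_rot: [0.061, 0.998, -0.0, 0.001]
wrist_force: [-2.8, 0.7, 5.3]
opening: 0.0389
```

```bash
python3 -m creep '[[[0,0,0],0,1],[[0,0,0],0,1],[[0,0,0],0,1],[[0,0,0],0,1],[[0,0,0],0,1],[[0,0,0],0,1],[[0,0,0],0,1],[[0,0,0.4],0,1],[[0,0,1],0,1],[[0,0,2],0,1],[[0,0,3.4],0,1],[[0,0,3.4],0,1],[[0,0,3.4],0,1],[[0,0,3.4],0,1]]'
python3 - <<'E'
from h import *
g=r.grab_frame('wrist');cv2.imwrite('pics/w6.png',g['image']);P=cloud(g)
for z0,z1 in ((.064,.076),(.077,.09)):
  m=(P[...,2]>z0)&(P[...,2]<z1)&(np.hypot(P[...,0]-.624,P[...,1]+.269)<.035);q=P[m]
  if len(q): print(len(q),q.mean(0),cv2.minAreaRect((1000*q[:,:2]).astype(np.float32)))
E
```

```text
t: 16.13
position: [0.6239, -0.2698, 0.1763]
eef_rot: [0.061, 0.998, -0.0, 0.001]
wrist_force: [0.8, 0.9, -0.5]
opening: 0.0854
1885 [ 0.6197701  -0.27007616  0.07031911] ((623.01904296875, -270.49041748046875), (40.082786560058594, 39.89219665527344), 83.51538848876953)
830 [ 0.62233493 -0.27038429  0.08256279] ((623.0453491210938, -270.45654296875), (23.02761459350586, 23.022594451904297), 38.28523635864258)
```

View pics/w6.png

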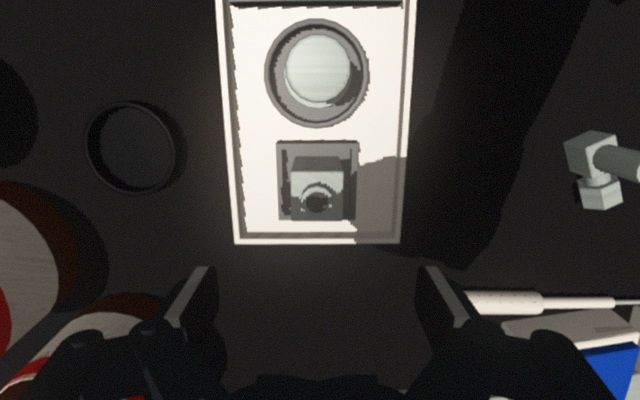

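The block stands in the square pocket at (318,190), with its body top at z=0.070 and port at 0.0825 as expected. Next is the tee.

```bash
python3 -m creep '[[[-0.2,11.1,0.4],33,1],[[-0.2,11.1,0.4],33,1],[[-0.2,11.1,0.4],33,1],[[-0.2,11.1,0.4],33,1],[[-0.2,11.1,0.4],33,1],[[-0.2,11.1,0.4],33,1],[[-0.2,11.1,0.4],33,1],[[-0.2,11.1,0.4],33,1],[[-0.2,11.1,0.4],33,1],[[-0.2,11.1,0.4],33,1],[[-0.2,11.1,0.4],33,1],[[-0.2,11.1,0.4],33,1],[[-0.2,11.1,0.4],33,1],[[-0.2,11.1,0.4],33,1],[[-0.2,11.1,0.4],33,1],[[-0.2,11.1,0.4],33,1],[[-0.2,11.1,0.4],33,1]]'
python3 - <<'E'
from h import *
from scipy.spatial.transform import Rotation as R
o=r.get_obs();y=R.from_quat(o['eef_rot']).as_matrix()[:,1];print(o['position'],'jaw',np.degrees(np.arctan2(y[1],y[0])))
f=r.grab_frame('wrist');cv2.imwrite('pics/w7.png',f['image']);P=cloud(f)
D=np.hypot(P[...,0]-.6145,P[...,1]-.1745)
q=P[(P[...,2]>.076)&(P[...,2]<.086)&(D<.04)];print('branch',len(q),q.mean(0),cv2.minEnclosingCircle(q[:,:2].astype(np.float32)))
q=P[(P[...,2]>.026)&(P[...,2]<.038)&(D<.06)][:,:2];v=np.linalg.svd(q-q.mean(0),full_matrices=False)[2][0]
print('run',q.mean(0),np.degrees(np.arctan2(v[1],v[0]))%180,cv2.minAreaRect((1000*q).astype(np.float32)))
E
```

```text
t: 17.6
position: [0.6154, 0.1732, 0.1908]
eef_rot: [-0.224, 0.975, -0.0, -0.0]
wrist_force: [0.0, 0.2, 0.3]
opening: 0.0856
[0.61535604 0.17319844 0.19076658] jaw 115.86661306108302
branch 716 [0.61686367 0.17462016 0.08055586] ((0.6174913644790649, 0.1750279814004898), 0.012044212780892849)
run [0.61555456 0.1737463 ] 116.55616150461603 ((617.0335083007812, 174.80560302734375), (27.085723876953125, 100.39323425292969), 26.893115997314453)
```

View pics/w7.png

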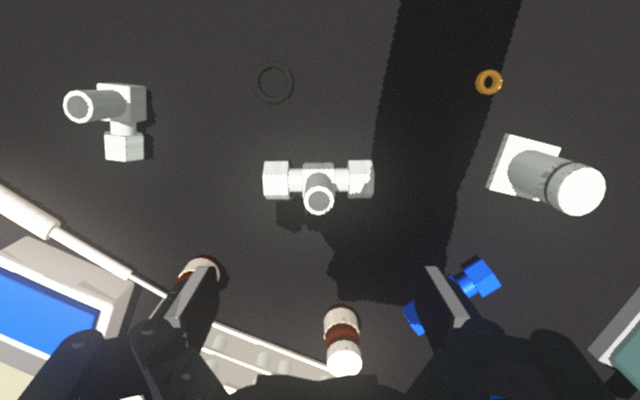

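The steel tee is at (318,180) with a nut at each end, run lying along the jaw axis. The elbow is at (110,110) and the blue tee at (450,295).

```bash
python3 -m creep '[[[0.05,0.02,-1],0.8,1],[[0.05,0.02,-2],0.8,1],[[0.05,0.02,-2.8],0.8,1],[[0.05,0.02,-3.3],0.8,1],[[0.05,0.02,-3.55],0.8,1],[[0.05,0.02,-3.62],0.8,1],[[0.05,0.02,-3.62],0.8,0],[[0.05,0.02,-3.62],0.8,0],[[0.05,0.02,-3.62],0.8,0],[[0.05,0.02,-3.62],0.8,0],[[0.05,0.02,-3.62],0.8,0],[[0.05,0.02,-3.62],0.8,0],[[0.05,0.02,-3.62],0.8,0],[[0.05,0.02,-3.62],0.8,0],[[0.05,0.02,-3.62],0.8,0],[[0.05,0.02,-3.62],0.8,0],[[0.05,0.02,-3.62],0.8,0],[[0.05,0.02,-3.62],0.8,0],[[0.05,0.02,-3.62],0.8,0],[[0.05,0.02,-3.62],0.8,0]]'
```

```text
t: 19.32
position: [0.618, 0.1757, 0.0475]
eef_rot: [-0.232, 0.973, 0.0, 0.001]
wrist_force: [-1.0, 1.2, 5.8]
opening: 0.0224
```

```bash
python3 -m creep '[[[0,0,1],0,0],[[0,0,2],0,0],[[0,0,3.2],0,0],[[-4.3,-10.6,3.2],-33.5,0],[[-4.3,-10.6,3.2],-33.5,0],[[-4.3,-10.6,3.2],-33.5,0],[[-4.3,-10.6,3.2],-33.5,0],[[-4.3,-10.6,3.2],-33.5,0],[[-4.3,-10.6,3.2],-33.5,0],[[-4.3,-10.6,3.2],-33.5,0],[[-4.3,-10.6,3.2],-33.5,0],[[-4.3,-10.6,3.2],-33.5,0],[[-4.3,-10.6,3.2],-33.5,0],[[-4.3,-10.6,3.2],-33.5,0],[[-4.3,-10.6,3.2],-33.5,0],[[-4.3,-10.6,3.2],-33.5,0],[[-4.3,-10.6,3.2],-33.5,0],[[-4.3,-10.6,3.2],-33.5,0],[[-4.3,-10.6,3.2],-33.5,0],[[-4.3,-10.6,3.2],-33.5,0]]'
python3 -m creep '[[[0,0,0],0,0],[[0,0,0],0,0],[[0,0,0],0,0]]'
python3 - <<'E'
from h import *
f=r.grab_frame('wrist');cv2.imwrite('pics/w8.png',f['image'])
for c,F in (('w',f),('top',r.grab_frame('top')),('side',r.grab_frame('side'))):
 for d in r.place_of('oblong_pocket',F)[:1]: print(c,d,w(F,*d['position'],.005))
E
```

```text
t: 20.98
position: [0.4457, -0.2475, 0.174]
eef_rot: [0.058, 0.998, 0.0, -0.0]
wrist_force: [-0.6, 0.2, -3.2]
opening: 0.0226
t: 21.23
position: [0.4455, -0.2482, 0.1741]
eef_rot: [0.058, 0.998, -0.0, -0.0]
wrist_force: [-0.6, -0.5, -3.1]
opening: 0.0225
w {'position': [178.1, 315.6], 'score': 0.67} [ 0.44582813 -0.24989735  0.005     ]
top {'position': [242.8, 393.1], 'score': 0.83} [ 0.43874372 -0.2560658   0.005     ]
side {'position': [278.8, 325.9], 'score': 0.87} [ 0.44538079 -0.25696823  0.005     ]
```

View pics/w8.png

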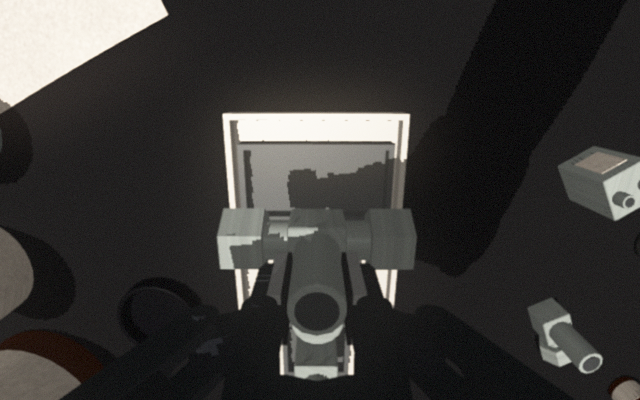

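```bash
python3 -m creep '[[[0,-0.02,-0.7],0,0],[[0,-0.02,-1.4],0,0],[[0,-0.02,-2.0],0,0],[[0,-0.02,-2.4],0,0],[[0,-0.02,-2.65],0,0],[[0,-0.02,-2.8],0,0],[[0,-0.02,-2.88],0,0],[[0,-0.02,-2.92],0,0],[[0,-0.02,-2.96],0,0],[[0,-0.02,-2.96],0,0],[[0,-0.02,-2.96],0,0],[[0,-0.02,-2.96],0,0]]'
```

```text
t: 22.53
position: [0.4461, -0.2499, 0.0575]
eef_rot: [0.059, 0.998, -0.001, 0.001]
wrist_force: [-2.4, 1.7, 6.6]
opening: 0.0228
```

Contact at the expected height. I release, lift and back off so the top camera can see.

```bash
python3 -m creep '[[[0,0,0],0,1],[[0,0,0],0,1],[[0,0,0],0,1],[[0,0,0],0,1],[[0,0,0],0,1],[[0,0,0],0,1],[[0,0,0],0,1],[[0,0,0.4],0,1],[[0,0,1],0,1],[[0,0,2],0,1],[[0,0,3],0,1],[[0,0,4],0,1],[[-3,3,4],0,1],[[-3,3,4],0,1],[[-3,3,4],0,1],[[-3,3,4],0,1],[[-3,3,4],0,1],[[-3,3,4],0,1],[[-3,3,4],0,1]]'
python3 - <<'E'
from h import *
S=[]
for c,(a,b,l,t) in (('top',(150,310,140,500)),('side',(95,345,200,450))):
    f=r.grab_frame(c);S.append(f['image'][a:b,l:t]);P=cloud(f)
    for n,x,y,z0,z1 in (('can',.5336,-.259,.09,.11),('blkport',.623,-.2705,.076,.09),('tee',.446,-.25,.08,.1),('can_sq',.525,.362,.08,.1),('blk2',.464,.013,.055,.066),('elbow',.645,-.02,.07,.09)):
        q=P[(P[...,2]>z0)&(P[...,2]<z1)&(np.hypot(P[...,0]-x,P[...,1]-y)<.04)]
        print(c,n,len(q),q.mean(0).round(4) if len(q) else '')
a=cv2.resize(S[0],(790,351),interpolation=cv2.INTER_CUBIC);b=cv2.resize(S[1],None,fx=2.2,fy=2.2,interpolation=cv2.INTER_CUBIC)
cv2.imwrite('pics/e1.png',a);cv2.imwrite('pics/e2.png',b)
E
```

```text
t: 24.12
position: [0.3256, -0.1296, 0.2161]
eef_rot: [0.058, 0.998, -0.0, 0.001]
wrist_force: [0.6, -0.3, -0.2]
opening: 0.0854
top can 146 [ 0.5316 -0.2553  0.0979]
top blkport 49 [ 0.621  -0.267   0.0819]
top tee 57 [ 0.4467 -0.2472  0.0887]
top can_sq 129 [0.5191 0.3529 0.0884]
top blk2 133 [0.4677 0.0088 0.0596]
top elbow 50 [ 0.6273 -0.0154  0.0787]
side can 201 [ 0.53   -0.2623  0.0999]
side blkport 72 [ 0.6195 -0.2724  0.0827]
side tee 86 [ 0.4425 -0.2529  0.0897]
side can_sq 91 [0.5171 0.3477 0.0896]
side blk2 132 [0.4658 0.004  0.0612]
side elbow 59 [ 0.6258 -0.0192  0.0794]
```

View pics/e2.png

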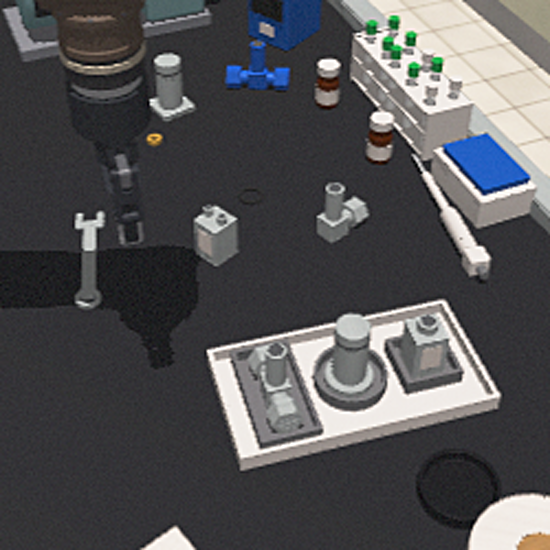

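View pics/e1.png

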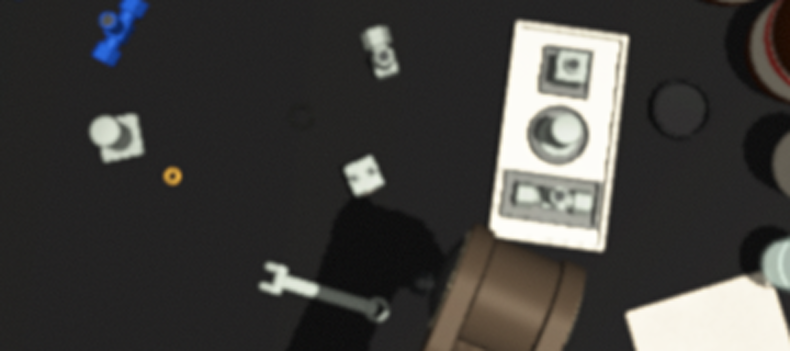

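The pictures show the tee at (275,385), canister at (350,360) and block at (425,345) in the side view. All three stand upright in their pockets, and the look-alikes are in their original places.

```bash
python3 -c "
from rig import r
print(r.close_job())"
```

```text
the job is handed in; nothing more can be done
None
```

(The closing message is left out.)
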